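# Centre the serpentine finial on its granite base

## Task

The little green finial stands off-centre near the edge of the granite sett. With light pushes of the fingertips, low down at its foot, slide it until its foot stands wholly inside the chalk ring in the middle of the sett, upright and still, and then leave it free. It is top-heavy: do not topple it, push it hard, pinch it or lift it, do not shift the sett, and leave the other things on the bench as they are.

Things in the scene. Friction and masses are not known exactly. Their poses are not given: they have to be found in the camera images.
- finial: Turned green serpentine finial, about 80 g, 60 mm tall, round about its z axis: disc foot 30 mm across and 10 mm high with upright sides, thin neck (12 mm), acorn head (27 mm at its widest, 43 mm up: narrower than the foot). Origin at the centre of the foot's flat underside, z up. Stands loose on the sett and slides under about 1 N; pushed at the foot it slides upright, at the head it tips over.
- sett: Dark grey granite sett lying loose on the bench, 90 x 90 mm in plan and 50 mm high, about 1.1 kg; origin at the centre of its underside, z up, x and y square to its sides. It stays put under the light force that slides the finial.
- ring_center (a point): Centre of the chalk ring drawn on the sett's flat top, which is the centre of that top, 50 mm above the bench. The white ring is 42 mm in inner and 47 mm in outer diameter and has no thickness to speak of.
- lump: Rough lump of green serpentine lying on the bench, about 65 x 55 mm and 45 mm high, loose; origin under its middle, z up. A bystander.
- gauge: Zinc-plated marking gauge lying on the bench, loose: fence block 30 x 50 x 40 mm high in the middle of a round bar 180 mm long that runs along its own x axis 20 mm above the bench, with a small brass screw on top (52 mm high in all); origin under the fence's centre. A bystander.
- stand: Oak tool stand fixed to the bench, 70 x 170 mm (its own x, y) and 60 mm high, with three slots 50 mm deep in a row along its y; tools in it rise to about 175 mm above the bench. Origin at the centre of its underside. A bystander.
- tooth_tool: Steel tooth tool, 156 mm long, round 13 mm shank with a broad 26 mm toothed end on top, standing in its slot of the oak stand; origin at the centre of its lower end, own z axis up along the tool. A bystander.
- riffler: Flat steel riffler, 163 mm long, 14 x 6 mm, standing in its slot of the oak stand; origin at the centre of its lower end, own z axis up along the tool. A bystander.
- gouge: Round steel gouge, 156 mm long, 13 mm shank with a flared end on top, standing in its slot of the oak stand; origin at the centre of its lower end, own z axis up along the tool. A bystander.
Mind the look-alikes: they are no part of the job. What is shaped like the finial but blue or brown is not meant.

How it is judged:
By the outcome, as a careful person would: the job done as asked, in the order asked, and still so for the second after the job is handed in, with the robot touching nothing.
It also fails if it takes over 38 s, if anything falls off the work surface, if the arm or the gripper's body presses on something with over 40 N, if the wrist force passes 120 N, or if a joint passes its speed limit or range.

## Robot

A 6-joint arm with a two-finger parallel gripper is mounted at the origin on the work surface. World frame = base frame: x ahead of the robot, y to its left, z up, the work surface at z = 0. Lengths are in m, angles in rad, forces in N, time in s.
With the tool pointing down it reaches from about 0.275 to 0.825 m from the base axis. Payload 4.9 kg.
Tool frame: the origin (TCP) lies between the finger pads; the fingertips stand 17 mm ahead of it and the grasp point (between the pads) lies 2 mm behind it; z points along the fingers, x is the direction in which the jaws open and shut, and the axes are right-handed (so a half turn about z gives the same grasp; the last joint's range is limited). The gripper opens to 85 mm and grips with 20 to 120 N. Pads are 22 mm wide; open, the fingers measure 114 mm over their backs; the gripper's body (76 mm by 85 mm) begins 54 mm behind the grasp point. The pads swing forward as they close: fully open they stand 13 mm farther back than shut.
Start: joints at [1.131, 0.326, -0.193, 1.052, 0, 1.437], TCP at [0.166, 0.525, 0.248] pointing down, gripper open.
Joint ranges: [-2.65, 2.65], [-0.97, 1.79], [-1.3, 1.35], [-1.93, 2.1], [-1.47, 1.37], [-3.14, 3.14]. Speed limits (rad/s): [2.57, 2.57, 3.14, 3.14, 3.14, 3.14].

## Interface

Orientations are given as a unit quaternion [w, x, y, z].
In Python, from rig import arm gives the robot as it stands.
- The arm moves only by the tool move_arm, never from a script. Its argument "motion" is one flat list of numbers, 6 for each row, row after row: the shift along the tool's x, y, z scaled (see below), then the turn, a rotation vector about the tool's x, y, z scaled (see below). A call has 1 to 10 rows; each row is the pose to reach, as a shift and turn from the pose commanded when the call began, along the tool's axes at that moment, turning the shorter way round; what a row does not reach only later rows make up. The controller multiplies each number of a shift by 0.5 m and each number of a turn by pi rad. A row lasts 1/8 s, in which the tool goes at most 62.5 mm and 10.7 degrees, less where a joint would pass 70% of its speed; a pose out of reach is approached as far as the arm can. A call with a number of a shift or a turn outside -1 to 1 is refused whole. A call with a gripper value outside its range is refused whole. "jaw" is the gripper's target within -1 to 1 (fully open at 1, half-way at 0, shut at -1), set as the call begins (left out, the last holds). The fingers move at their own pace and stop on an object; "grip_force" is the grip in N (left out, the last holds). Time passes only in rows, so rows that repeat a pose let the fingers close. It gives the time, the measured TCP pose, the force and the opening at its end, in the units of the state.
- arm.sense(): the state, without advancing time (a new reading comes with each control period).
- arm.read_camera(name): name is "scene" or "top" or "wrist"; returns a dict with "img" (480x640x3 uint8, blue, green, red), "depth" (480x640 float32, m along the optical axis (not along the pixel's ray), 0 where there is no reading), "K" (3x3 intrinsics, pixels), "dist_coeffs" ([k1, k2, p1, p2, k3] as OpenCV has them; the pictures are not rectified), "R" (3x3) and "t" (3): a world point X has camera coordinates R X + t; the wrist camera has in their place "tool_from_camera" (4x4, takes a point from camera to tool coordinates, whose origin is the TCP and whose axes are the tool frame's). Camera axes: x right, y down, z forward; pixel columns grow to the right and rows downward; lengths in m; the calibration is good to about 2 mm. A picture is of the moment at which its call begins: read the wrist's pose just before it.
- arm.close_job(): hands the job in, once; it reports no verdict.
The state is a dict: "time_s": time; "joints": joint angles; "joint_velocities": joint speeds; "joint_torque": joint torques, N m; "position": TCP position; "tool_rot": TCP orientation; "force": force on the tool from outside, world axes, zero at the start; "wrist_torque": the same for the moment, N m; "width": finger opening in m.
Only numpy, scipy, OpenCV 4.12 (cv2) and the standard library are available. Lean on these libraries where they do the work, as an engineer would, in place of code of your own. Each camera call takes 0.05 s, during which the arm holds its last target.

## Working session

There is one attempt and no reset: what is moved stays moved. The work goes in short steps, Python scripts to look and compute and a tool call to move; the robot and the scene stay as the last step left them, time stands still between calls to the robot, and variables do not carry over. Pictures are saved under pics/ and viewed, and the job is handed in when it is done.

Besides the shell and the picture viewer there is one more tool, called as a command line: name --argument value ..., lists and objects as JSON in quotes. move_arm: Moves the arm, as the interface text tells. Its arguments: {"type":"object","properties":{"motion":{"type":"array"},"jaw":{"type":"number"},"grip_force":{"type":"number"}},"required":["motion"]}

```bash
mkdir -p pics; ls; python3 - <<'E'
from rig import arm
import cv2,numpy as np,pickle
s=arm.sense();print(s)
for n in ["scene","top"]:
    c=arm.read_camera(n);cv2.imwrite(f"pics/{n}0.png",c["img"]);pickle.dump(c,open(f"{n}0.pkl","wb"));print(n,c["K"],c["dist_coeffs"],c["R"],c["t"])
E
```

```text
pics
{'time_s': 0.0, 'joints': array([ 1.13077342e+00,  3.26929598e-01, -1.93592543e-01,  1.05200809e+00,
       -1.25579033e-05,  1.43654368e+00]), 'joint_velocities': array([-9.71069322e-05,  9.77163862e-04, -3.62707319e-04,  3.99852343e-05,
        4.30923292e-04, -1.11599882e-03]), 'joint_torque': array([ 2.34921636e-04, -4.43397868e+01,  2.62439328e+01,  1.54693314e-02,
        3.08175373e-06,  1.93742814e-06]), 'position': array([0.16534473, 0.5239708 , 0.24750631]), 'tool_rot': array([ 4.19829563e-04,  8.06544112e-01,  5.91173277e-01, -7.58541828e-04]), 'force': array([0.49329364, 0.18602039, 0.30353067]), 'wrist_torque': array([ 0.00981655, -0.00898748,  0.03287283]), 'width': 0.0855930758458301}
scene [[506.72651147   0.         310.74691362]
 [  0.         506.72651147 243.77530041]
 [  0.           0.           1.        ]] [0.04479168 0.         0.         0.         0.        ] [[ 0.70348     0.71067283 -0.0077473 ]
 [ 0.54233041 -0.54382281 -0.64041743]
 [-0.45934042  0.44631925 -0.76798796]] [-0.44147698 -0.21258673  1.31802512]
top [[549.91512514   0.         320.25077741]
 [  0.         549.91512514 237.47163324]
 [  0.           0.           1.        ]] [-0.17153687  0.          0.          0.          0.        ] [[-2.96558557e-02 -9.99560137e-01 -2.49368363e-04]
 [-9.91082994e-01  2.94367687e-02 -1.29953748e-01]
 [ 1.29903926e-01 -3.60674484e-03 -9.91520026e-01]] [0.09218542 0.58117542 1.10690764]
```

View pics/scene0.png

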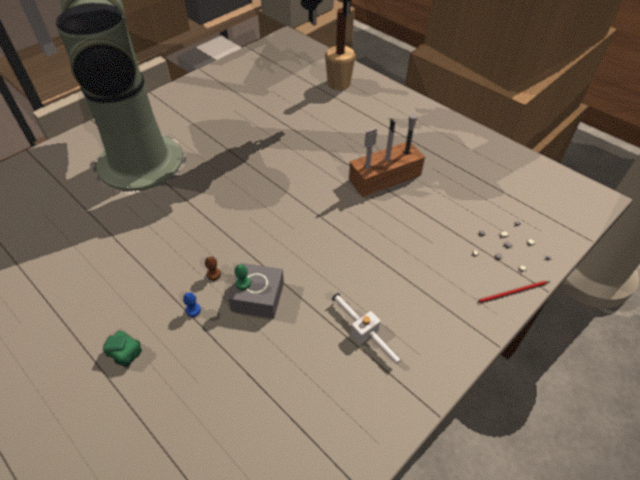

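View pics/top0.png

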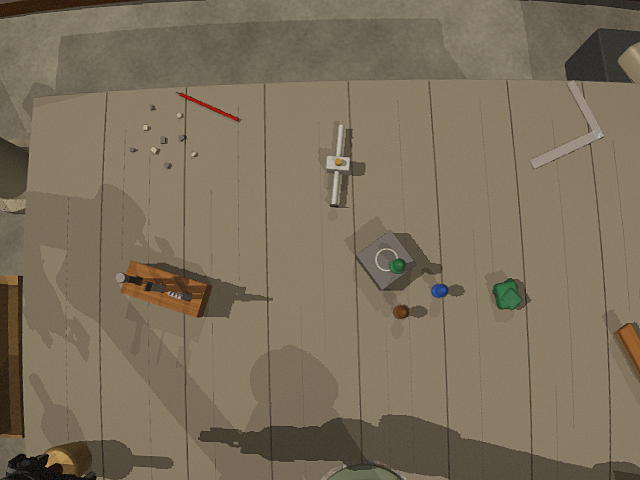

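```bash
cat > h.py <<'E'
import cv2,numpy as np
def rays(c,uv):
    p=cv2.undistortPoints(np.array(uv,float).reshape(-1,1,2),c["K"],c["dist_coeffs"]).reshape(-1,2)
    return np.c_[p,np.ones(len(p))]
def cloud(c,mask,R,t):
    v,u=np.nonzero(mask&(c["depth"]>0)); r=rays(c,np.c_[u,v]); P=r*c["depth"][v,u][:,None]
    return (P-t)@R, np.c_[u,v]
def onplane(c,uv,z,R,t):
    d=rays(c,uv)@R; o=-R.T@t
    return o+d*((z-o[2])/d[:,2])[:,None]
E
python3 - <<'E'
import pickle;from h import *
for n,box in (("top",(330,480,210,335)),("scene",(170,300,240,330))):
    c=pickle.load(open(n+"0.pkl","rb"));im=c["img"].astype(int)
    B,G,Rr=im[...,0],im[...,1],im[...,2]
    m=np.zeros(B.shape,bool);m[box[2]:box[3],box[0]:box[1]]=1
    g=m&(G>Rr*1.4)&(G>B*1.15)
    P,uv=cloud(c,g,c["R"],c["t"]);print(n,"green",len(P),P.mean(0),P.min(0),P.max(0))
    P,uv=cloud(c,m&(B>Rr*1.6)&(B>G*1.4),c["R"],c["t"]);print("blue",len(P),np.median(P,0))
    P,uv=cloud(c,m&(Rr>B*1.8),c["R"],c["t"]);print("brown",len(P),np.median(P,0))
    P,uv=cloud(c,m,c["R"],c["t"]);k=(abs(P[:,2]-.05)<.006);Q=P[k]
    r=cv2.minAreaRect(Q[:,:2].astype(np.float32)*1000);print("sett",k.sum(),r,np.median(Q[:,2]))
    # ring
    w=k&(im[uv[:,1],uv[:,0]].min(1)>150);W=onplane(c,uv[w],.05,c["R"],c["t"])
    print("ring",len(W),cv2.fitEllipse((W[:,:2]*1000).astype(np.float32)) if len(W)>5 else 0)
    x0,x1,y0,y1=box
    cv2.imwrite(f"pics/{n}0z.png",cv2.resize(c["img"][y0:y1,x0:x1],None,fx=4.5,fy=4.5,interpolation=cv2.INTER_CUBIC))
E
```

```text
top green 185 [ 0.51610206 -0.07538496  0.09155289] [ 0.50343956 -0.09085064  0.04927573] [ 0.53015731 -0.06509247  0.11343641]
blue 176 [ 0.46570849 -0.16816332  0.04811454]
brown 168 [ 0.42431671 -0.08451425  0.05090327]
sett 1819 ((504.4713439941406, -91.93072509765625), (174.19180297851562, 115.39671325683594), 32.758426666259766) 0.04973827869055904
ring 35 ((532.8467407226562, -59.49466323852539), (43.916439056396484, 45.04795455932617), 98.80520629882812)
scene green 265 [ 0.52481355 -0.08397375  0.08253892] [ 0.50992861 -0.09542609  0.05137952] [ 0.53431284 -0.06798781  0.11400843]
blue 263 [ 0.47436248 -0.177841    0.02650318]
brown 226 [ 0.43230998 -0.09483064  0.02762597]
sett 1644 ((505.7236022949219, -93.99966430664062), (173.8367156982422, 114.88980102539062), 34.460121154785156) 0.05136254136430646
ring 53 ((532.9117431640625, -60.0876579284668), (44.241729736328125, 44.908267974853516), 40.61106872558594)
```

```bash
cat >> h.py <<'E'
from scipy.spatial.transform import Rotation as Ro
def rot(q): return Ro.from_quat([q[1],q[2],q[3],q[0]])
def goal(yaxis_deg,tilt_deg=0):
    # tool y axis horizontal at yaxis_deg, z down; then tilt about tool x
    a=np.deg2rad(yaxis_deg);y=np.array([np.cos(a),np.sin(a),0]);z=np.array([0,0,-1.]);x=np.cross(y,z)
    return Ro.from_matrix(np.c_[x,y,z])*Ro.from_rotvec([np.deg2rad(tilt_deg),0,0])
def cmd(s,p,Rg):
    Rt=rot(s["tool_rot"]);sh=Rt.inv().apply(np.array(p)-s["position"])/.5
    return np.round(sh,4),np.round((Rt.inv()*Rg).as_rotvec()/np.pi,4)
E
python3 - <<'E'
from rig import arm;from h import *
c=arm.read_camera("wrist");print(c["tool_from_camera"],c["K"],c["dist_coeffs"]);s=arm.sense()
cv2.imwrite("pics/w0.png",c["img"])
print(cmd(s,(.5,-.1,.2),goal(-128.5)))
E
```

```text
[[ 9.99999754e-01 -3.89752902e-04  5.83957853e-04  2.41325932e-04]
 [ 1.90742811e-04  9.51293388e-01  3.08286966e-01 -7.76672947e-02]
 [-6.75670984e-04 -3.08286779e-01  9.51293228e-01 -1.25035086e-01]
 [ 0.00000000e+00  0.00000000e+00  0.00000000e+00  1.00000000e+00]] [[334.3018353    0.         309.8199061 ]
 [  0.         334.3018353  239.04147191]
 [  0.           0.           1.        ]] [-0.03847039  0.          0.          0.          0.        ]
(array([-0.9887,  1.014 ,  0.0965]), array([4.000e-04, 3.000e-04, 6.166e-01]))
```

View pics/w0.png

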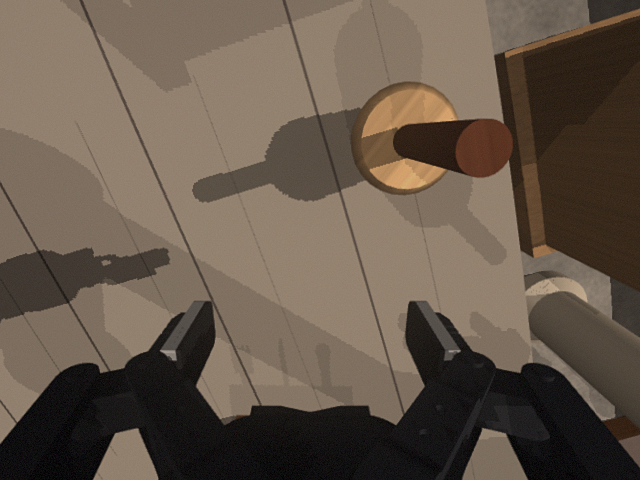

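View pics/top0z.png

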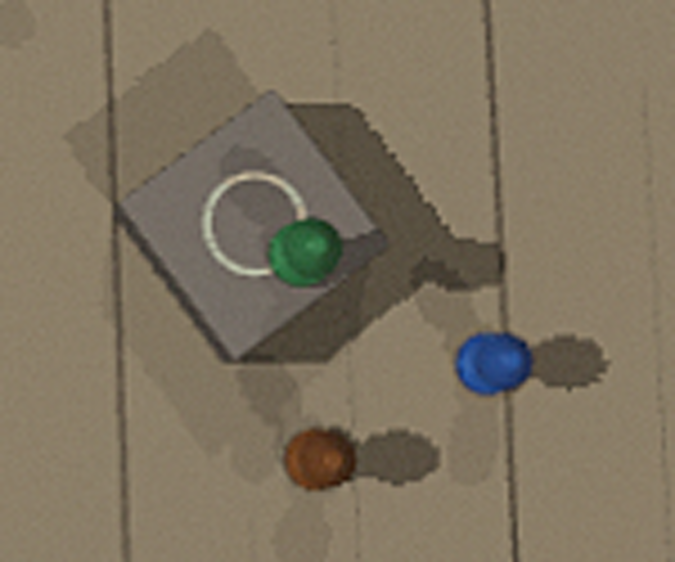

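move_arm --motion '[-0.98,0.98,0.09,0,0,0.616,-0.98,0.98,0.09,0,0,0.616,-0.98,0.98,0.09,0,0,0.616,-0.98,0.98,0.09,0,0,0.616,-0.98,0.98,0.09,0,0,0.616,-0.98,0.98,0.09,0,0,0.616,-0.98,0.98,0.09,0,0,0.616,-0.98,0.98,0.09,0,0,0.616,-0.98,0.98,0.09,0,0,0.616,-0.98,0.98,0.09,0,0,0.616]' --jaw -0.58 --grip_force 20

```text
time_s: 1.4
position: [0.454, -0.0309, 0.2077]
tool_rot: [-0.0, 0.953, -0.303, 0.0]
force: [0.8, 0.3, 0.0]
width: 0.0178
```

```bash
python3 - <<'E'
from rig import arm;from h import *
s=arm.sense();print(s["position"],s["time_s"],s["width"],s["joints"])
print(cmd(s,(.5,-.1,.18),goal(-128.5)))
E
```

```text
[ 0.45396344 -0.03087273  0.20768584] 1.4 0.017839252202452208 [-2.30602756e-01  1.86188682e-01 -4.92516383e-01  8.91736117e-01
  3.64192756e-04  1.95689100e+00]
(array([0.1551, 0.0596, 0.0554]), array([-0.0002, -0.0001,  0.0176]))
```

move_arm --motion '[0.155,0.06,0.055,0,0,0.0176,0.155,0.06,0.055,0,0,0.0176,0.155,0.06,0.055,0,0,0.0176,0.155,0.06,0.055,0,0,0.0176]'

```text
time_s: 1.9
position: [0.4988, -0.0965, 0.1803]
tool_rot: [-0.0, 0.945, -0.326, -0.001]
force: [0.6, -0.2, -0.2]
width: 0.0179
```

```bash
python3 - <<'E'
from rig import arm;from h import *
import pickle
s=arm.sense();c=arm.read_camera("wrist");pickle.dump((s,c),open("w1.pkl","wb"));print(s["position"],s["time_s"],np.abs(s["joint_velocities"]).max())
cv2.imwrite("pics/w1.png",c["img"])
T=c["tool_from_camera"];Rt=rot(s["tool_rot"]).as_matrix()
Rwc=Rt@T[:3,:3];twc=Rt@T[:3,3]+s["position"];R=Rwc.T;t=-R@twc
im=c["img"].astype(int);B,G,Rr=im[...,0],im[...,1],im[...,2]
g=(G>Rr*1.4)&(G>B*1.15)
P,uv=cloud(c,g,R,t);print("green",len(P),P.min(0),P.max(0))
for lo,hi in((.05,.061),(.06,.08),(.08,.1),(.1,.12)):
    q=P[(P[:,2]>lo)&(P[:,2]<hi)]
    if len(q): print(lo,len(q),q.min(0),q.max(0),cv2.minEnclosingCircle((q[:,:2]*1000).astype(np.float32)))
w=(im.min(2)>140);P,uv=cloud(c,w,R,t);k=(abs(P[:,2]-.05)<.008)&(np.hypot(P[:,0]-.533,P[:,1]+.06)<.03)
print("ring",k.sum(),cv2.fitEllipse((P[k][:,:2]*1000).astype(np.float32)),P[k][:,2].mean())
P,uv=cloud(c,w|True,R,t);k=(abs(P[:,2]-.05)<.004)&(np.hypot(P[:,0]-.533,P[:,1]+.06)<.075)
print(cv2.minAreaRect((P[k][:,:2]*1000).astype(np.float32)),np.median(P[k][:,2]))
E
```

```text
[ 0.49875131 -0.09651075  0.18027924] 1.9 0.016479756145656436
green 2198 [ 0.44317614 -0.34330021  0.0134995 ] [ 0.55518166 -0.05177312  0.25796798]
0.05 230 [ 0.50740603 -0.08876669  0.05041084] [ 0.53402483 -0.06590234  0.06099315] ((520.4019775390625, -79.61578369140625), 14.24578857421875)
0.06 317 [ 0.50814627 -0.08928621  0.06000219] [ 0.53381233 -0.06661251  0.06589608] ((520.72607421875, -79.17645263671875), 13.978111267089844)
0.08 260 [ 0.50808267 -0.0899319   0.09070769] [ 0.53248164 -0.06731011  0.09998396] ((520.4310913085938, -79.78838348388672), 12.671256065368652)
0.1 913 [ 0.50877945 -0.09084929  0.100003  ] [ 0.5305839  -0.06922385  0.11109308] ((519.6368408203125, -80.417724609375), 11.261923789978027)
ring 496 ((534.8583984375, -60.971771240234375), (44.44407272338867, 44.753440856933594), 148.2009735107422) 0.04991246355675921
((534.8408813476562, -60.975921630859375), (90.66903686523438, 90.50405883789062), 34.43688201904297) 0.049545356543037586
```

View pics/w1.png

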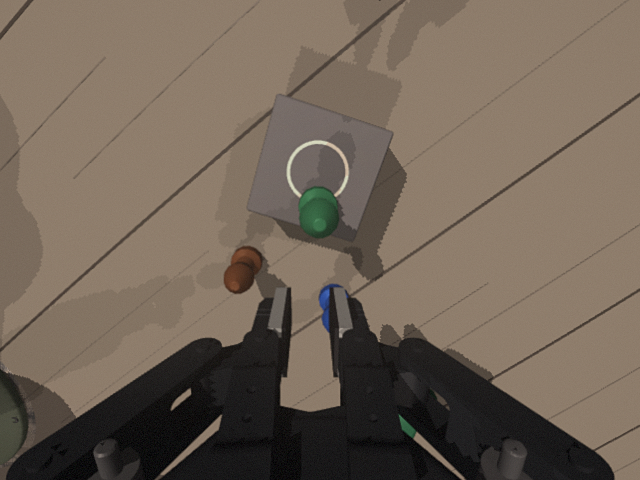

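```bash
python3 - <<'E'
import pickle;from h import *
s,c=pickle.load(open("w1.pkl","rb"));T=c["tool_from_camera"]
m=np.zeros((480,640),bool);m[270:400,220:400]=1
P,uv=cloud(c,m&(c["depth"]<.2),np.eye(3),np.zeros(3));P=P@T[:3,:3].T+T[:3,3]
for a,b in((220,305),(305,400)):
    k=(uv[:,0]>=a)&(uv[:,0]<b);Q=P[k];print(k.sum(),Q.min(0),Q.max(0))
    for z in(-.02,-.01,0,.005,.01,.015,.018):
        q=Q[abs(Q[:,2]-z)<.002]
        if len(q):print(z,len(q),q.min(0),q.max(0))
d=np.array([np.cos(np.deg2rad(51.3)),np.sin(np.deg2rad(51.3))]);f=np.array([.520,-.0795])
p=f-.036*d
print(p,cmd(s,[*p,.085],goal(-128.7,5)))
E
```

```text
5575 [-0.02955871 -0.01926549 -0.06142726] [-0.0075744   0.01103312  0.01867828]
-0.02 381 [-0.01811262 -0.0131118  -0.02199648] [-0.00786447  0.01035932 -0.01800285]
-0.01 204 [-0.02121344 -0.01275771 -0.01194544] [-0.00788851  0.00838852 -0.00800045]
0 177 [-0.02160006 -0.01284208 -0.00199146] [-0.00790237  0.00990369  0.00199938]
0.005 154 [-0.0215735  -0.01251771  0.0030109 ] [-7.90280957e-03 -7.02096697e-05  6.98421597e-03]
0.01 136 [-0.02068006 -0.01257957  0.00802781] [-0.00790921  0.01011563  0.01197802]
0.015 19 [-0.01431759 -0.01209457  0.01310081] [-0.00792714  0.00734017  0.01581427]
0.018 6 [-0.0080505   0.00558857  0.01714275] [-0.00798231  0.00781742  0.01867828]
5576 [ 0.0098965  -0.01917652 -0.06151271] [0.0321591  0.01066861 0.01823175]
-0.02 386 [ 0.00994644 -0.01310913 -0.02195572] [ 0.02118458  0.01049531 -0.01802868]
-0.01 204 [ 0.00994634 -0.0128307  -0.0119723 ] [ 0.02361835  0.00497685 -0.00801484]
0 175 [ 0.00994953 -0.01267591 -0.00199503] [0.02366667 0.01066861 0.0019976 ]
0.005 153 [ 0.00993502 -0.01276107  0.00307604] [0.0235796  0.00917429 0.00696889]
0.01 136 [ 0.00989892 -0.01268216  0.00801661] [0.0236282  0.01000254 0.01198911]
0.015 21 [ 0.00992048 -0.01209459  0.01309058] [0.01633203 0.00799895 0.01687853]
0.018 7 [0.00992048 0.005483   0.01607148] [0.01003649 0.00799895 0.01823175]
[ 0.49749126 -0.10759549] (array([0.012 , 0.019 , 0.1905]), array([0.0278, 0.0007, 0.0037]))
```

```bash
python3 - <<'E'
from rig import arm;from h import *
s=arm.sense();print(s["position"],s["time_s"])
print(cmd(s,[.4955,-.1084,.0715],goal(-128.7,5)))
E
```

```text
[ 0.49893647 -0.09636175  0.18060191] 1.95
(array([0.0096, 0.0232, 0.2182]), array([0.0278, 0.0004, 0.0038]))
```

Shift sideways first, then go down, slowing at the end.

move_arm --motion '[0.01,0.023,0.03,0.0278,0,0.0038,0.01,0.023,0.08,0.0278,0,0.0038,0.01,0.023,0.13,0.0278,0,0.0038,0.01,0.023,0.17,0.0278,0,0.0038,0.01,0.023,0.195,0.0278,0,0.0038,0.01,0.023,0.205,0.0278,0,0.0038,0.01,0.023,0.205,0.0278,0,0.0038,0.01,0.023,0.205,0.0278,0,0.0038]'

```text
time_s: 2.95
position: [0.497, -0.1101, 0.0785]
tool_rot: [-0.041, 0.942, -0.332, 0.015]
force: [0.6, -0.6, 0.3]
width: 0.0179
```

```bash
cat > look.py <<'E'
import sys,pickle
from rig import arm;from h import *
n=sys.argv[1]
s=arm.sense();c=arm.read_camera("wrist");pickle.dump((s,c),open(n+".pkl","wb"));print(s["position"],s["time_s"],s["force"],s["width"])
cv2.imwrite(f"pics/{n}.png",c["img"])
T=c["tool_from_camera"];Rt=rot(s["tool_rot"]).as_matrix()
Rwc=Rt@T[:3,:3];twc=Rt@T[:3,3]+s["position"];R=Rwc.T;t=-R@twc
im=c["img"].astype(int);B,G,Rr=im[...,0],im[...,1],im[...,2]
g=(G>Rr*1.4)&(G>B*1.15)
P,uv=cloud(c,g,R,t);P=P[np.hypot(P[:,0]-.525,P[:,1]+.07)<.05]
for lo,hi in((.051,.059),(.09,.096),(.1,.113)):
    q=P[(P[:,2]>lo)&(P[:,2]<hi)]
    if len(q):
        f=lambda x:np.hypot(q[:,0]-x[0],q[:,1]-x[1])-x[2]
        from scipy.optimize import least_squares
        r=least_squares(f,[.525,-.07,.015],loss="soft_l1",f_scale=.001).x
        print("green",lo,len(q),r*1000,cv2.minEnclosingCircle((q[:,:2]*1000).astype(np.float32)))
w=(im.min(2)>140);P,uv=cloud(c,w,R,t);k=(abs(P[:,2]-.05)<.008)&(np.hypot(P[:,0]-.533,P[:,1]+.06)<.03)
print("ring",k.sum(),cv2.fitEllipse((P[k][:,:2]*1000).astype(np.float32)),P[k][:,2].mean())
print("cmd",cmd(s,[.4955,-.1084,.0715],goal(-128.7,5)))
E
python3 look.py w2
```

```text
[ 0.49704762 -0.11005349  0.07848075] 2.95 [ 0.62319457 -0.59161235  0.30828107] 0.017868813598248542
green 0.051 125 [519.66527525 -80.65996806  14.39215765] ((522.5665283203125, -78.93607330322266), 13.892497062683105)
green 0.09 342 [519.70928344 -80.74324739  12.57410671] ((520.4356079101562, -80.2232666015625), 12.875188827514648)
green 0.1 3116 [520.48552538 -79.8552557    7.11753123] ((520.0288696289062, -80.19091796875), 11.279499053955078)
ring 1279 ((534.8648681640625, -61.00868225097656), (44.4652214050293, 44.58528137207031), 124.07291412353516) 0.04988620242984561
cmd (array([-0.0045,  0.0006,  0.014 ]), array([-0.0001, -0.0003, -0.0005]))
```

View pics/w2.png

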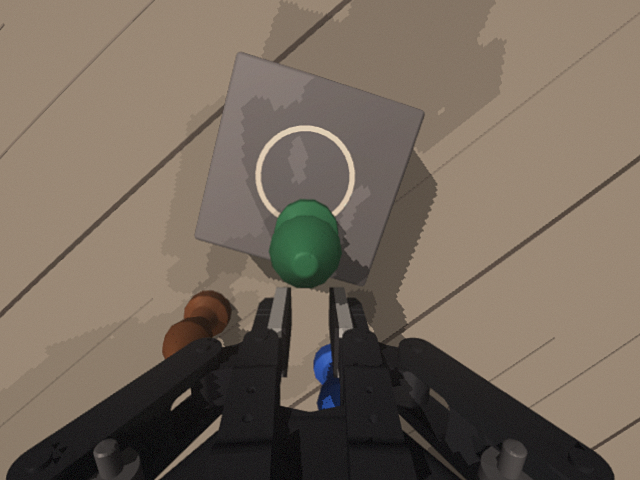

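move_arm --motion '[-0.0035,0.001,0.007,0,0,0,-0.0035,0.001,0.012,0,0,0,-0.0035,0.001,0.014,0,0,0,-0.0035,0.001,0.014,0,0,0]'

```text
time_s: 3.5
position: [0.4952, -0.1087, 0.0706]
tool_rot: [-0.041, 0.942, -0.332, 0.014]
force: [-0.4, 0.2, -1.4]
width: 0.0177
```

```bash
python3 - <<'E'
from rig import arm;from h import *
s=arm.sense();print(s["position"],s["time_s"],s["force"])
d=np.array([.612,.791])
for k in(.0245,):
  print(cmd(s,[*(np.array([.5335,-.0612])-k*d),.0715],goal(-128.3,5)),np.linalg.norm(s["position"][:2]-[.5183,-.0809]))
E
```

```text
[ 0.49517155 -0.10873164  0.07062174] 3.5 [-0.43103536  0.19682095 -1.43625319]
(array([ 0.0011, -0.073 ,  0.0046]), array([-0.    , -0.    , -0.0028])) 0.03618736774257255
```

move_arm --motion '[0,-0.006,0.0004,0,0,0,0,-0.012,0.0008,0,0,0,0,-0.016,0.001,0,0,0,0.0003,-0.019,0.0012,0,0,0,0.0003,-0.021,0.0013,0,0,0,0.0003,-0.023,0.0015,0,0,0,0.0003,-0.025,0.0016,0,0,0,0.0004,-0.0275,0.0018,0,0,0,0.0004,-0.03,0.002,0,0,0,0.0005,-0.032,0.002,0,0,0]'

```text
time_s: 4.75
position: [0.5055, -0.0964, 0.0711]
tool_rot: [-0.041, 0.942, -0.332, 0.014]
force: [-0.4, -0.8, 0.5]
width: 0.0179
```

```bash
python3 look.py w3
```

```text
[ 0.50546149 -0.0963846   0.0711358 ] 4.75 [-0.44742494 -0.75587275  0.49062862] 0.017864043347172977
green 0.051 201 [521.56034267 -78.10662444  14.51895103] ((522.4315185546875, -77.79136657714844), 14.700342178344727)
green 0.09 469 [521.65636551 -78.11587127  12.61216885] ((522.489013671875, -77.54954528808594), 12.933043479919434)
green 0.1 3355 [522.50443257 -77.06623798   7.11171966] ((508.31378173828125, -76.01119232177734), 24.897701263427734)
ring 1281 ((534.8768920898438, -61.003684997558594), (44.479312896728516, 44.51941680908203), 53.911441802978516) 0.049867071877342316
cmd (array([-0.0005,  0.031 , -0.0034]), array([ 0.    ,  0.0001, -0.0006]))
```

View pics/w3.png

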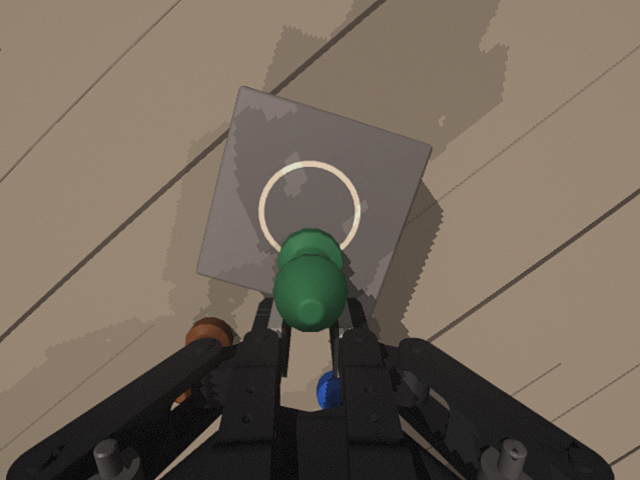

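move_arm --motion '[0,-0.003,0.0002,0,0,0,0,-0.006,0.0004,0,0,0,0,-0.009,0.0006,0,0,0,0,-0.012,0.0008,0,0,0,0,-0.015,0.001,0,0,0,-0.0003,-0.018,0.0012,0,0,0,-0.0003,-0.021,0.0014,0,0,0,-0.0003,-0.024,0.0016,0,0,0,-0.0003,-0.027,0.0018,0,0,0,-0.0003,-0.029,0.002,0,0,0]'

```text
time_s: 6.05
position: [0.5145, -0.0849, 0.0714]
tool_rot: [-0.041, 0.942, -0.332, 0.014]
force: [-0.0, -0.0, 0.1]
width: 0.0178
```

```bash
python3 look.py w4
```

```text
[ 0.51451886 -0.08494042  0.07143211] 6.05 [-0.00349218 -0.01281216  0.08373549] 0.017781040560028195
green 0.051 207 [530.75665967 -66.61729236  14.39859207] ((531.2529907226562, -66.21879577636719), 14.50759220123291)
green 0.09 466 [530.76973658 -66.61190322  12.65234013] ((531.2684936523438, -66.24159240722656), 12.873519897460938)
green 0.1 3391 [531.54094204 -65.64419394   7.21671376] ((511.29095458984375, -86.43486022949219), 39.520225524902344)
ring 1065 ((534.8602905273438, -60.97890853881836), (44.45319747924805, 44.5404167175293), 66.67219543457031) 0.04982910498923207
cmd (array([-0.0002,  0.0602, -0.0054]), array([-0.    ,  0.0001, -0.0006]))
```

View pics/w4.png

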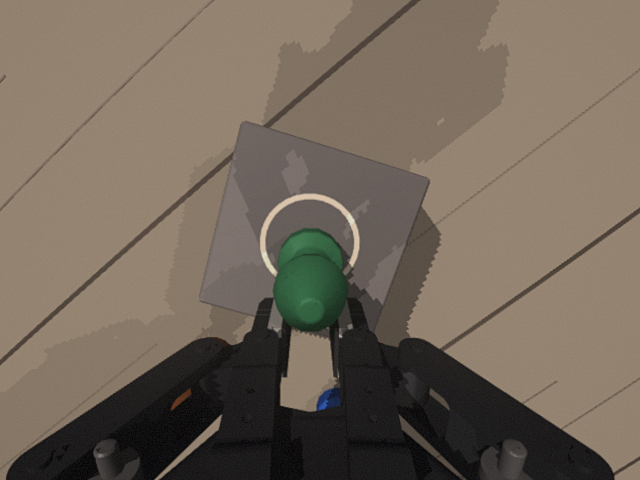

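move_arm --motion '[0,-0.003,0.0002,0,0,0,-0.0003,-0.006,0.0004,0,0,0,-0.0005,-0.009,0.0006,0,0,0,-0.0005,-0.0115,0.0008,0,0,0,-0.0005,-0.013,0.0009,0,0,0,-0.0005,-0.014,0.001,0,0,0,-0.0005,-0.014,0.001,0,0,0]'

```text
time_s: 6.98
position: [0.5187, -0.0794, 0.0716]
tool_rot: [-0.041, 0.942, -0.332, 0.014]
force: [0.1, 1.1, -1.5]
width: 0.0179
```

```bash
python3 look.py w5
```

```text
[ 0.5186936  -0.07935459  0.07156507] 6.975 [ 0.1068137   1.14549893 -1.47815712] 0.01789691044754534
green 0.051 194 [534.94558172 -61.0239765   14.40781781] ((535.4754028320312, -60.59850311279297), 14.483853340148926)
green 0.09 466 [534.87818081 -61.08992695  12.60821832] ((535.650146484375, -60.50598907470703), 12.921862602233887)
green 0.1 3374 [535.58296974 -60.19553062   7.21653252] ((514.6982421875, -81.03551483154297), 39.72016143798828)
ring 1005 ((534.790771484375, -61.127174377441406), (44.57364273071289, 44.87041091918945), 145.2624053955078) 0.04984863157968011
cmd (array([ 0.0003,  0.0741, -0.0064]), array([-0.    ,  0.0001, -0.0006]))
```

move_arm --motion '[0,0.004,-0.0003,0,0,0,0,0.012,-0.001,0,0,0,0,0.03,-0.0026,0,0,0,0,0.055,-0.005,0,0,0,0,0.075,-0.0065,0,0,0,0,0.08,-0.03,0,0,0,0,0.08,-0.1,0,0,0,0,0.08,-0.18,0,0,0,0,0.08,-0.22,0,0,0,0,0.08,-0.22,0,0,0]'

```text
time_s: 8.28
position: [0.489, -0.1187, 0.1799]
tool_rot: [-0.041, 0.942, -0.332, 0.017]
force: [-0.1, -0.0, -0.3]
width: 0.0178
```

```bash
python3 look.py w6; python3 - <<'E'
from rig import arm;import cv2
c=arm.read_camera("scene");cv2.imwrite("pics/s6.png",c["img"])
E
```

```text
[ 0.48902871 -0.11867091  0.17987581] 8.275 [-0.05932394 -0.03617781 -0.2619812 ] 0.017825296744269963
green 0.09 26 [534.96056167 -60.77562406  12.29472497] ((535.588623046875, -59.777801513671875), 12.230855941772461)
green 0.1 951 [534.65867177 -60.11597426   7.34795968] ((534.685791015625, -61.02995300292969), 11.483002662658691)
ring 555 ((534.8090209960938, -60.91614532470703), (44.51887130737305, 44.67918014526367), 178.92955017089844) 0.04988090064989551
cmd (array([-0.0036, -0.0049,  0.218 ]), array([-0.0004, -0.0013, -0.0005]))
```

View pics/w6.png

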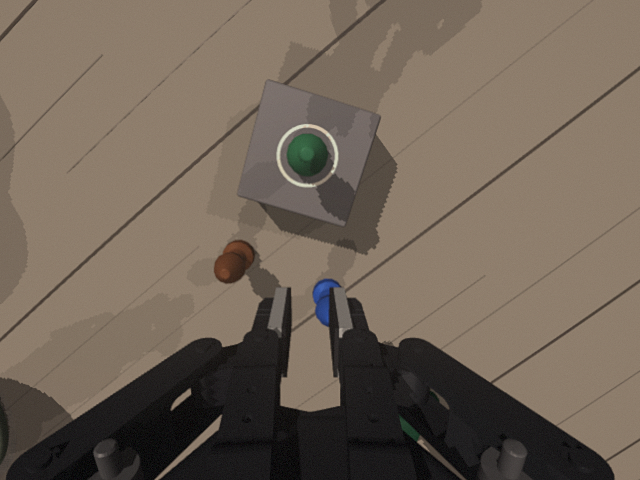

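View pics/s6.png

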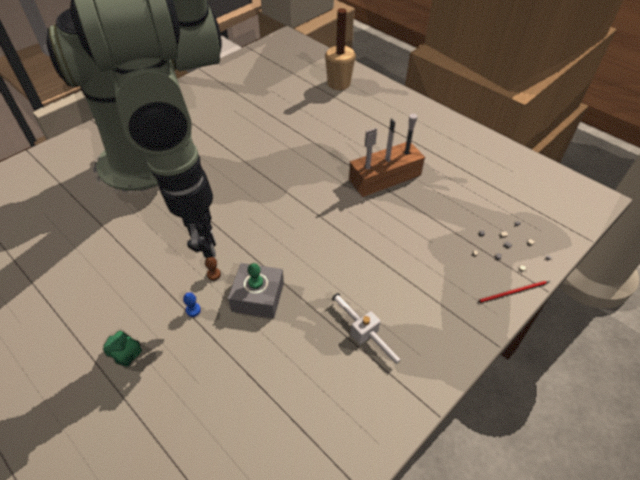

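The finial stands upright, with its head at (307,153) in the wrist view, centred in the ring. The sett, the blue and brown look-alikes and the other things are where they were, and the gripper is clear, so I'm handing in.

```bash
python3 -c "
from rig import arm
print(arm.close_job())"
```

```text
the job is handed in; nothing more can be done
None
```

I slid the green finial about 25 mm into the chalk ring, backed the gripper off and lifted it clear, then handed the job in at about 8.3 s.

- **How:** I set the fingertips about 18 mm apart and tilted them so they met only the foot. I then pushed slowly, about 12 mm/s, and the wrist force readings between moves stayed within about 2 N.
- **Finial:** The last measurement with the fingers at the foot put its centre within about 0.3 mm of the ring centre. The room to spare is 6 mm. After backing off, the foot was hidden under the head in the wrist view. The head still measured within 1 mm of the ring centre, so the finial stands upright.
- **Sett and bystanders:** The ring centre never moved by more than about 0.2 mm in any measurement, so the sett did not shift. By eye, the blue and brown look-alikes, lump, gauge, stand and tools look unmoved in the last scene picture; I did not measure them again.
- **Disagreement:** The wrist camera placed the fingers about 1 mm off in x and y. I corrected for that, and no check failed.

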